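Clamp the hand coffee mill with its lever bolt

ROBOT

A 6-joint arm with a two-finger parallel gripper is mounted at the origin on the work surface. World frame = base frame: x ahead of the robot, y to its left, z up, the work surface at z = 0. Lengths are in mm, angles in rad, forces in N, time in s.
With the tool pointing down it reaches from about 300 to 775 mm from the base axis. Payload 14.6 kg.
Tool frame: the origin (TCP) lies on the front face of the gripper's body, between the roots of the fingers; the fingertips stand 97 mm ahead of it and the grasp point (between the pads) lies 78 mm ahead of it; z points along the fingers, y is the direction in which the jaws open and shut (so a half turn about z gives the same grasp; the last joint's range is limited). The gripper opens to 94 mm and grips with 3 to 60 N. Pads are 16 mm wide; open, the fingers measure 119 mm over their backs; the gripper's body (75 mm by 177 mm) begins 78 mm behind the grasp point.
Start: joints at [-1.319, 0.3, 1.521, -0, 1.321, -0.067], TCP at [172.378, -522.279, 302.646] pointing down, gripper open.
Joint ranges: [-3.03, 3.03], [-0.79, 2.21], [0.23, 2.52], [-1.04, 4.18], [0, 3.07], [-2.55, 2.55]. Speed limits (rad/s): [2.22, 2.22, 2.57, 3.14, 3.14, 3.14].

INTERFACE

Orientations are given as [roll, pitch, yaw] about the fixed x, y, z axes, in that order (R = Rz(yaw) Ry(pitch) Rx(roll)).
In Python, from cell import manip, eyes, finder gives the robot as it stands.
- The arm moves only by the tool drive_tool, never from a script. Its argument "rows" is a list of rows, each an object with "offset": the shift along the tool's x, y, z in mm, a list of three; "spin": the turn about the tool's z in degrees; "jaw": the finger opening in mm, from 0 to 94. In form: [{"offset": [dx, dy, dz], "spin": spin, "jaw": jaw}, ...]. A call has 1 to 20 rows; each row shifts and turns the commanded pose from where the row before left it, along the tool's axes as they then stand; what a row does not reach is not made up. A row lasts 1/10 s, in which the tool goes at most 50 mm and 8.59 degrees, less where a joint would pass 70% of its speed; a pose out of reach is approached as far as the arm can. A call is refused whole if a number of a shift passes 50 or a number of a turn 8.59, either way. A call with a gripper value outside its range is refused whole. The fingers move at their own pace and stop on an object; "force" is the grip in N (left out, the last holds). Time passes only in rows, so rows that do not move let the fingers close. It gives the time, the measured TCP pose, the force and the opening at its end, in the units of the state.
- manip.read_state(): the state, without advancing time (a new reading comes with each control period).
- eyes.camera(name): name is "scene" or "top"; returns a dict with "color" (420x560x3 uint8, blue, green, red), "depth" (420x560 float32, mm along the optical axis (not along the pixel's ray), 0 where there is no reading), "vfov" (degrees; the focal length in pixels is half the picture's height over the tangent of half this angle, whatever the lens; pixels are square), "cx", "cy" (the principal point, pixels), "rvec" (rotation vector, rad) and "tvec" (3), from world to camera coordinates, as OpenCV has them. Camera axes: x right, y down, z forward; pixel columns grow to the right and rows downward; lengths in mm; the calibration is good to about 2 mm. A picture is of the moment at which its call begins.
- manip.sign_off(): hands the job in, once; it reports no verdict.
Trained networks look in the newest picture that a camera, given by its name, has taken for a name from the list of things; names that differ only in an ending like _2 or _b are one class to them, and where a whole thing is asked for, a point or a joint stands for the part that bears it (a point fixed in the world has none). Each returns a list of dicts, best first, with "p" (0 to 1); they miss things now and then, are a little off and sometimes report something else, mostly with a low value. They report only what shows in the picture. A call takes as long as a camera call.
- finder.find_in(camera, target): "uv" ([column, row] in pixels, amid what is visible of it).
The state is a dict: "clock": time; "joints": joint angles; "qd": joint speeds; "effort": joint torques, N m; "eef_pos": TCP position; "eef_rot": TCP orientation; "wrist_force": force on the tool from outside, world axes, zero at the start; "moment": the same for the moment, N m; "finger_gap": finger opening in mm.
Only numpy, scipy, OpenCV 4.12 (cv2) and the standard library are available. Lean on these libraries where they do the work, as an engineer would, in place of code of your own. Each camera call takes 0.05 s, during which the arm holds its last target. There are 200 camera calls.

TASK

The hand coffee mill's steel tongue lies under the bridge on the wooden dock but is not clamped yet: with the bolt's lever standing up, screw the lever bolt in clockwise until it is snug on the tongue (clearly firmer than the free-running drag, but do not overtighten it). Then fold the lever down flat, leaving the bolt snug and the lever let go, and do not disturb the other things on the counter.

Things in the scene. Friction and masses are not known exactly. Their poses are not given: they have to be found in the camera images.
- bolt_pivot (a point): Lever pivot on the clamp bolt's head, on the bolt's vertical axis, 76 to 77 mm above the counter. Turns and sinks with the bolt. x: horizontal, to the side to which the lever folds down; y: pivot axis, along the blade's width; z up. On the -x side a 20 mm wide steel upstand stands behind the lever's foot: outer face 13.5 mm from the axis, top 11 mm above the pivot.
- bolt_head (a point): Centre of the underside of the bolt's steel head, a disc 36 mm across, 8 mm thick, 15 mm below the pivot, over a bridge 72 x 36 mm (top 56 mm above the counter). Tightens clockwise seen from above, 1.25 mm per turn. It must turn 1.0 to 4.0 rad until the nose first meets the tongue: how far is not known, it must be felt.
- bolt_nose: The bolt's ball nose, 10 mm across; origin at its lowest point; sinks, does not turn. Free-running drag 0.12 N m; once the nose bears, the torque adds 0.45 N m per rad. Snug: 0.2 to 0.8 rad past first contact, 0.21 to 0.48 N m while turning (up to 0.24 less when stopped); aim at 0.5 rad. Over 0.9 rad (0.52 N m) is overtight. Let go, it may unwind to 0.15-0.25 rad past contact and stays.
- lever_end (a point): Middle of the lever's free end, 64 mm from the pivot. The lever is an aluminium blade 26 mm wide (y), 9 mm thick (x), reaching from 11 to 64 mm from the pivot along its own z; open, it stands upright on the bolt's axis (end 140 mm above the counter) and can be pinched across its broad faces from above to turn the bolt.
- lever (a joint): Fold angle of the lever in rad: 0 upright (open), 1.57 flat and level (closed). Stiff hinge: about 0.2 N m (4 to 5 N at 45 mm from the pivot), so push its back (-x) face over and then press it down; it stays where it is left. Closed, its upper face is 4.5 mm above the pivot.
- tongue: Flat steel tongue of the mill, 40 mm wide and 6 mm thick, lying on the dock under the bolt; origin on its top, 24 mm above the counter, on the bolt's axis. Its y points to the mill. Fixed.
- dock: Wooden board 150 x 370 x 18 mm with the bolt's bridge near one end and the coffee mill on the other; origin on the counter under the bolt's axis, y along the board towards the mill. The mill (110 mm across, 157 mm tall, with a small crank to 201 mm) stands 225 mm from the bolt along y. Fixed.
- mug: Bystander: white mug, 80 mm across, 92 mm tall; origin in the middle of its underside.
- sugar_jar: Bystander: glass sugar jar with steel lid, 72 mm across, 100 mm tall; origin in the middle of its underside.
- capsule_a: Bystander: small aluminium coffee capsule, 37 mm across, 28 mm tall; origin in the middle of its underside.
- capsule_b: Bystander: another coffee capsule like it; origin in the middle of its underside.
- spoon: Bystander: steel spoon, 150 mm long, lying flat; origin in the middle of its underside.
- glass: Bystander: clear tumbler, 68 mm across, 100 mm tall; origin in the middle of its underside.

How it is judged:
By the outcome, as a careful person would: the job done as asked, in the order asked, and still so for the second after the job is handed in, with the robot touching nothing.
It also fails if it takes over 72 s, if anything falls off the work surface, if the arm or the gripper's body presses on something with over 40 N, if the wrist force passes 120 N, or if a joint passes its speed limit or range.

## Working session

There is one attempt and no reset: what is moved stays moved. The work goes in short steps, Python scripts to look and compute and a tool call to move; the robot and the scene stay as the last step left them, time stands still between calls to the robot, and variables do not carry over. Pictures are saved under pics/ and viewed, about 8 in all and at most 12, crops included, and the job is handed in when it is done.

Besides the shell and the picture viewer there is one more tool, called after "Emit:" as name(argument=value, ...) on one line, values as JSON. drive_tool: Moves the arm, as the interface text tells. Its arguments: {"type":"object","properties":{"rows":{"type":"array","items":{"type":"object","properties":{"offset":{"type":"array","items":{"type":"number"}},"spin":{"type":"number"},"jaw":{"type":"number"}}}},"force":{"type":"number"}},"required":["rows"]}

```bash
mkdir -p pics
cat > h.py <<'E'
import numpy as np,cv2
from cell import manip,eyes,finder
def cam(n):
    c=eyes.camera(n); c['R']=cv2.Rodrigues(np.array(c['rvec'],float))[0]; c['t']=np.array(c['tvec'],float).ravel()
    c['f']=c['color'].shape[0]/2/np.tan(np.radians(c['vfov'])/2); return c
def ray(c,u,v):
    d=c['R'].T@np.array([(u-c['cx'])/c['f'],(v-c['cy'])/c['f'],1]); return -c['R'].T@c['t'],d
def atz(c,u,v,z):
    o,d=ray(c,u,v); return o+d*(z-o[2])/d[2]
def dep(c,u,v):
    o,d=ray(c,u,v); return o+d*c['depth'][int(round(v)),int(round(u))]
def proj(c,p):
    q=c['R']@np.array(p,float)+c['t']; return q[:2]/q[2]*c['f']+[c['cx'],c['cy']]
E
python3 - <<'E'
from h import *
ims=[]
for n in('scene','top'):
    c=cam(n); cv2.imwrite(f'pics/{n}0.png',c['color'])
    print(n,c['f'],c['cx'],c['cy'],(-c['R'].T@c['t']).round())
    for t in('bolt_pivot','bolt_head','lever_end','lever','tongue','dock','mug','sugar_jar','capsule_a','spoon','glass'):
        for r in finder.find_in(n,t)[:2]:
            print(t,np.round(r['uv'],1),round(r['p'],2),dep(c,*r['uv']).round())
s=manip.read_state();print(s)
E
```

```text
scene 535.9379133940921 280.0213654431011 212.49140425844277 [1187.  414. 1072.]
bolt_pivot [267.5 186.2] 0.58 [512. -85.  89.]
bolt_head [265.7 188.6] 0.66 [514. -89.  79.]
lever_end [266.7 180. ] 0.39 [513. -86. 112.]
lever [267.3 178.5] 0.65 [512. -85. 117.]
tongue [263.4 185.4] 0.66 [513. -96.  86.]
tongue [301.5 212. ] 0.62 [485.  -1.  22.]
dock [324.9 216.5] 0.8 [464.  54.  22.]
mug [282.5 259.6] 0.78 [616.  33.   1.]
sugar_jar [202.4 233. ] 0.59 [ 705. -128.   82.]
capsule_a [252.2 154.6] 0.56 [ 402. -215.   26.]
capsule_a [322.9 190.2] 0.43 [391.   3.  16.]
spoon [205.8 175.2] 0.55 [ 520. -281.    9.]
glass [338.8 294.7] 0.58 [628. 193.  16.]
top 415.95576922163076 278.10461327657885 205.35061599474932 [466.  -8. 857.]
bolt_pivot [317.2 241.3] 0.62 [500. -93. 142.]
bolt_head [313.8 242.7] 0.67 [500. -93.  83.]
lever [316.6 243.2] 0.45 [497. -92. 137.]
tongue [265.8 250.3] 0.86 [490.  -3.  26.]
dock [248.8 250.5] 0.56 [490.  30.  26.]
dock [314.3 242.8] 0.42 [500. -94.  83.]
mug [239.8 174. ] 0.94 [650.  48.   5.]
mug [312.8 241.7] 0.58 [502. -92.  82.]
sugar_jar [340.5 148.2]
[... 205 characters left out ...]
]
glass [266.3 248.7] 0.33 [493.  -4.  25.]
{'clock': 1.2, 'joints': array([-1.31858603e+00,  2.99897283e-01,  1.52101650e+00, -7.29129606e-06,
        1.32070082e+00, -6.66040894e-02]), 'qd': array([-0.00041367,  0.00042452,  0.00018201,  0.00091278, -0.00087499,
       -0.00124847]), 'effort': array([-1.02042522e-03, -5.31666505e+01, -3.52921700e+01,  7.08809984e-02,
        2.13151064e-02, -1.72295228e-05]), 'eef_pos': array([ 172.3826999 , -522.27183333,  302.64008724]), 'eef_rot': array([-3.14157028e+00,  5.58802190e-06,  3.18816190e-01]), 'wrist_force': array([0.20001168, 0.44353179, 0.22870834]), 'moment': array([-0.06087361,  0.04723302,  0.07851941]), 'finger_gap': 93.8319651877891}
```

Run:
```python
from h import *
a=cv2.imread('pics/scene0.png')[120:260,170:370]; b=cv2.imread('pics/top0.png')[190:290,240:390]
a=cv2.resize(a,(800,560),interpolation=cv2.INTER_CUBIC)
cv2.imwrite('pics/a.png',a); cv2.imwrite('pics/b.png',cv2.resize(b,(780,520),interpolation=cv2.INTER_CUBIC))
# lever top points & upstand: from point clouds
for n in('scene','top'):
    c=cam(n); v,u=np.mgrid[0:420,0:560]; d=c['R'].T@np.stack([(u-c['cx'])/c['f'],(v-c['cy'])/c['f'],u*0+1]).reshape(3,-1)
    P=((-c['R'].T@c['t'])[:,None]+d*c['depth'].ravel()).T
    m=(np.hypot(P[:,0]-500,P[:,1]+92)<45)&(c['depth'].ravel()>0)
    for lo,hi in((130,150),(92,130),(80,91),(66,80),(50,60)):
        Q=P[m&(P[:,2]>lo)&(P[:,2]<hi)]
        if len(Q)>3:
            w,V=np.linalg.eigh(np.cov(Q[:,:2].T)); print(n,lo,hi,len(Q),Q.mean(0).round(1),Q.min(0).round(),Q.max(0).round(),np.sqrt(w).round(1),V[:,1].round(2))
    if n=='top':
        Q=P[(c['depth'].ravel()>0)&(P[:,2]>14)&(P[:,2]<21)&(P[:,0]>350)&(P[:,0]<620)&(P[:,1]>-200)&(P[:,1]<300)].astype(np.float32)
        print('dock',cv2.minAreaRect(Q[:,:2]),len(Q))
```

```text
scene 130 150 38 [504.8 -88.9 138.7] [490. -98. 130.] [516. -81. 143.] [2.6 8. ] [-0.84 -0.54]
scene 92 130 41 [511.6 -85.  112. ] [504. -89.  94.] [516. -81. 130.] [1.8 2.9] [-0.95  0.3 ]
scene 80 91 27 [509.3 -94.7  83.8] [ 499. -107.   80.] [518. -82.  87.] [4.8 7.9] [0.24 0.97]
scene 66 80 94 [506.3 -89.   70.8] [ 485. -109.   66.] [521. -74.  80.] [ 7.8 10.5] [-0.92  0.4 ]
scene 50 60 204 [511.6 -86.8  54.9] [ 466. -109.   50.] [541. -70.  60.] [10.3 23.6] [-1.    0.04]
top 130 150 85 [502.8 -94.3 140.3] [ 490. -103.  130.] [515. -86. 144.] [2.7 7.4] [-0.87 -0.49]
top 92 130 26 [501.1 -91.9 111.3] [491. -98.  93.] [512. -85. 130.] [0.4 7.8] [-0.86 -0.51]
top 80 91 30 [ 508.  -101.7   86.6] [ 496. -110.   81.] [518. -86.  90.] [5.6 7.6] [-0.5   0.86]
top 66 80 135 [501.2 -90.7  70.7] [ 487. -114.   67.] [521. -80.  80.] [ 7.4 10.2] [-0.93 -0.37]
top 50 60 426 [502.9 -95.4  57.1] [ 467. -117.   51.] [540. -75.  60.] [11.3 25.5] [-0.99 -0.12]Traceback (most recent call last):
  File "<stdin>", line 16, in <module>
cv2.error: OpenCV(4.12.0) /io/opencv/modules/imgproc/src/convhull.cpp:143: error: (-215:Assertion failed) total >= 0 && (depth == CV_32F || depth == CV_32S) in function 'convexHull'
```

View pics/scene0.png

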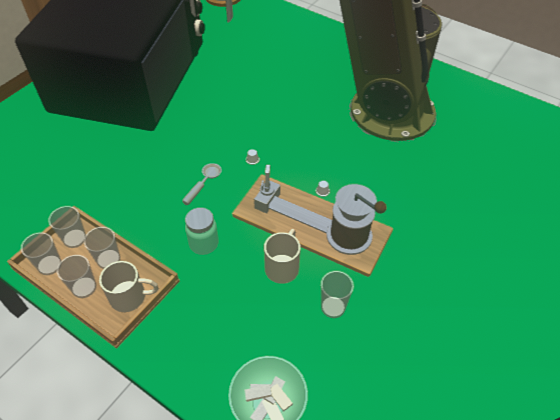

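View pics/top0.png

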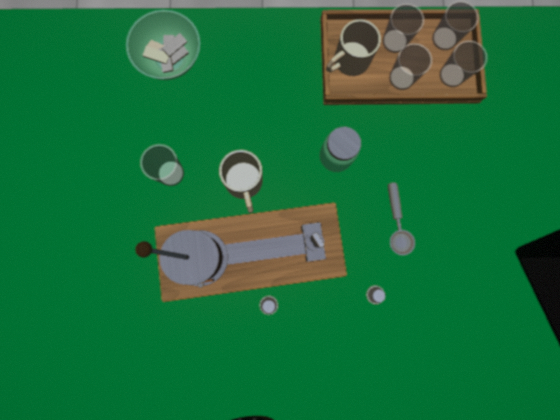

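View pics/b.png

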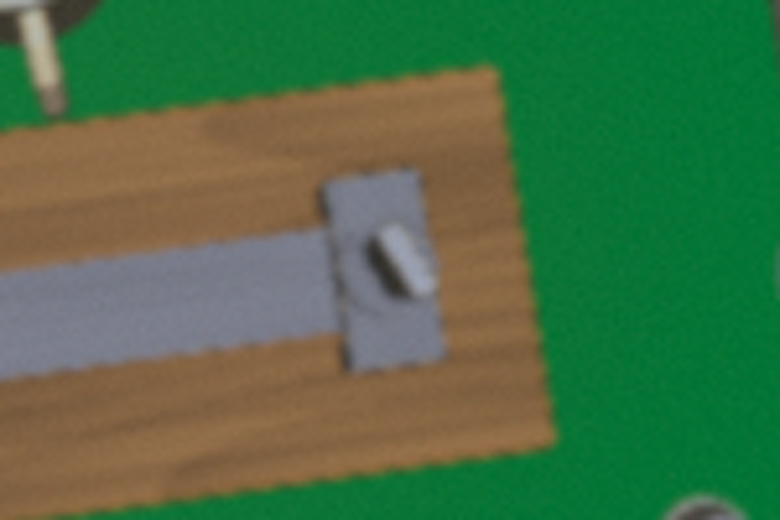

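View pics/a.png

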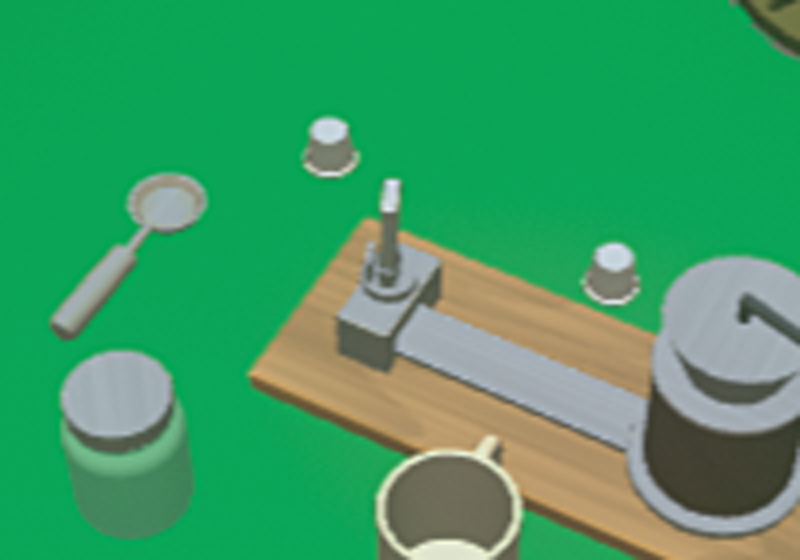

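Run:
```python
from h import *
c=cam('scene')
print(proj(c,[172,-522,302]),proj(c,[172,-522,205]))
for uv in((150,128),(50,106),(160,60),(180,15),(60,40),(130,50),(100,90)): print(uv,dep(c,*uv).round())
c=cam('top'); print(proj(c,[172,-522,205]))
for uv in((519,252),(550,300),(545,260),(535,275),(555,330)): print(uv,dep(c,*uv).round())
c=cam('top');v,u=np.mgrid[0:420,0:560]; d=c['R'].T@np.stack([(u-c['cx'])/c['f'],(v-c['cy'])/c['f'],u*0+1]).reshape(3,-1)
P=((-c['R'].T@c['t'])[:,None]+d*c['depth'].ravel()).T
Q=P[(P[:,2]>137)&(P[:,2]<146)&(np.hypot(P[:,0]-500,P[:,1]+92)<30)].astype(np.float32);print('levertop',cv2.minAreaRect(Q[:,:2].copy()),len(Q),Q.mean(0))
```

```text
[208.34779809 -14.97187771] [211.72559219  17.40184511]
(150, 128) [ 486. -508.   28.]
(50, 106) [ 592. -793.   40.]
(160, 60) [ 377. -536.  178.]
(180, 15) [ 217. -601.  207.]
(60, 40) [ 537. -712.  259.]
(130, 50) [ 465. -537.  260.]
(100, 90) [ 527. -625.  134.]
[616.8138698  454.52218402]
(519, 252) [ 476. -508.   35.]
(550, 300) [ 385. -539.   66.]
(545, 260) [ 460. -510.  107.]
(535, 275) [ 431. -521.   58.]
(555, 330) [ 323. -567.   29.]
levertop ((503.105224609375, -94.80420684814453), (25.577655792236328, 8.953458786010742), 29.783084869384766) 79 [503.05542  -94.504105 140.72108 ]
```

Emit:
drive_tool(rows=[{"offset": [27,-36,0],"jaw": 60},{"offset": [27,-36,0],"jaw": 60},{"offset": [27,-36,0],"jaw": 60},{"offset": [27,-36,0],"jaw": 60},{"offset": [27,-36,0],"jaw": 60},{"offset": [27,-36,0],"jaw": 60},{"offset": [27,-38,0],"jaw": 60},{"offset": [43,-8,0],"jaw": 60},{"offset": [43,-8,0],"jaw": 60},{"offset": [43,-8,0],"jaw": 60},{"offset": [43,-8,0],"jaw": 60},{"offset": [43,-8,0],"jaw": 60},{"offset": [43,-8,0],"jaw": 60}], force=40)

```text
validation failed for argument at $.ro...
```

Emit:
drive_tool(rows=[{"spin": -8.5},{"spin": -8.5},{"spin": -8.5},{"spin": -8.5},{"spin": -8.5},{"spin": -8.5},{"spin": -8.5},{"spin": -8.5},{"spin": -8.5},{"spin": -8.5},{"spin": -8.5},{"spin": -8.5},{"spin": -8.5},{"spin": -8.5},{"spin": -8.5},{"spin": -8.5},{"spin": -8.5},{"spin": -8.5},{"spin": -8.5},{"spin": -8.5}])

```text
validation failed for argument at $.ro...
```

Emit:
drive_tool(rows=[{"spin": -8.5},{"spin": -8.5},{"spin": -4.5},{}])

```text
validation failed for argument at $.ro...
```

All keys are required in every row; resending in full.

Emit:
drive_tool(rows=[{"offset": [27,-36,0],"spin": 0,"jaw": 60},{"offset": [27,-36,0],"spin": 0,"jaw": 60},{"offset": [27,-36,0],"spin": 0,"jaw": 60},{"offset": [27,-36,0],"spin": 0,"jaw": 60},{"offset": [27,-36,0],"spin": 0,"jaw": 60},{"offset": [27,-36,0],"spin": 0,"jaw": 60},{"offset": [27,-38,0],"spin": 0,"jaw": 60},{"offset": [43,-8,0],"spin": 0,"jaw": 60},{"offset": [43,-8,0],"spin": 0,"jaw": 60},{"offset": [43,-8,0],"spin": 0,"jaw": 60},{"offset": [43,-8,0],"spin": 0,"jaw": 60},{"offset": [43,-8,0],"spin": 0,"jaw": 60},{"offset": [43,-8,0],"spin": 0,"jaw": 60}], force=40)

```text
clock: 2.75
eef_pos: [503.7, -94.0, 302.6]
eef_rot: [3.141, -0.0, 0.319]
wrist_force: [-0.1, -1.6, 0.5]
finger_gap: 60.0
```

Emit:
drive_tool(rows=[{"offset": [0,0,0],"spin": -8.5,"jaw": 60},{"offset": [0,0,0],"spin": -8.5,"jaw": 60},{"offset": [0,0,0],"spin": -8.5,"jaw": 60},{"offset": [0,0,0],"spin": -8.5,"jaw": 60},{"offset": [0,0,0],"spin": -8.5,"jaw": 60},{"offset": [0,0,0],"spin": -8.5,"jaw": 60},{"offset": [0,0,0],"spin": -8.5,"jaw": 60},{"offset": [0,0,0],"spin": -8.5,"jaw": 60},{"offset": [0,0,0],"spin": -8.5,"jaw": 60},{"offset": [0,0,0],"spin": -8.5,"jaw": 60},{"offset": [0,0,0],"spin": -8.5,"jaw": 60},{"offset": [0,0,0],"spin": -8.5,"jaw": 60},{"offset": [0,0,0],"spin": -8.5,"jaw": 60},{"offset": [0,0,0],"spin": -8.5,"jaw": 60},{"offset": [0,0,0],"spin": -8.5,"jaw": 60},{"offset": [0,0,0],"spin": -8.5,"jaw": 60},{"offset": [0,0,0],"spin": -8.5,"jaw": 60},{"offset": [0,0,0],"spin": -8.5,"jaw": 60},{"offset": [0,0,0],"spin": -8.5,"jaw": 60},{"offset": [0,0,0],"spin": -8.5,"jaw": 60}])

```text
clock: 4.75
eef_pos: [502.2, -95.4, 302.7]
eef_rot: [-3.142, 0.0, -2.991]
wrist_force: [0.4, 0.4, 1.2]
finger_gap: 60.2
```

Emit:
drive_tool(rows=[{"offset": [0,0,0],"spin": -8.5,"jaw": 60},{"offset": [0,0,0],"spin": -8.5,"jaw": 60},{"offset": [0,0,0],"spin": -4.5,"jaw": 60},{"offset": [0,0,0],"spin": 0,"jaw": 60}])

```text
clock: 5.15
eef_pos: [502.2, -95.4, 302.7]
eef_rot: [-3.142, 0.0, -2.621]
wrist_force: [-0.3, -0.6, 0.2]
finger_gap: 59.8
```

Emit:
drive_tool(rows=[{"offset": [-1.1,0.2,40],"spin": 0,"jaw": 40},{"offset": [0,0,40],"spin": 0,"jaw": 40},{"offset": [0,0,20],"spin": 0,"jaw": 30},{"offset": [0,0,7],"spin": 0,"jaw": 20},{"offset": [0,0,0],"spin": 0,"jaw": 14},{"offset": [0,0,0],"spin": 0,"jaw": 14},{"offset": [0,0,0],"spin": 0,"jaw": 14}], force=3)

```text
clock: 5.85
eef_pos: [503.5, -94.8, 196.9]
eef_rot: [-3.14, 0.002, -2.623]
wrist_force: [-0.0, -0.1, -0.4]
finger_gap: 14.3
```

Emit:
drive_tool(rows=[{"offset": [0,0,0],"spin": 0,"jaw": 8},{"offset": [0,0,0],"spin": 0,"jaw": 8},{"offset": [0,0,0],"spin": 0,"jaw": 8}], force=3)

```text
clock: 6.15
eef_pos: [503.3, -94.7, 196.3]
eef_rot: [-3.141, 0.001, -2.622]
wrist_force: [-0.7, 0.1, 4.9]
finger_gap: 9.9
```

Run:
```python
from h import *
s=manip.read_state();print(s['eef_pos'],s['eef_rot'],s['wrist_force'],s['moment'],s['finger_gap'],s['joints'])
c=cam('scene');cv2.imwrite('pics/c.png',cv2.resize(c['color'][100:240,190:390],(800,560),interpolation=cv2.INTER_CUBIC))
```

```text
[503.31596663 -94.67092888 196.3353008 ] [-3.14072327e+00  9.84344564e-04 -2.62206291e+00] [-0.73190545  0.14519026  4.94943061] [ 0.2674744  -0.03804339  0.03942474] 9.85819779107278 [-2.57471498e-01  3.33218885e-01  1.74257207e+00  8.03612994e-05
  1.06449028e+00 -2.34783607e+00]
```

View pics/c.png

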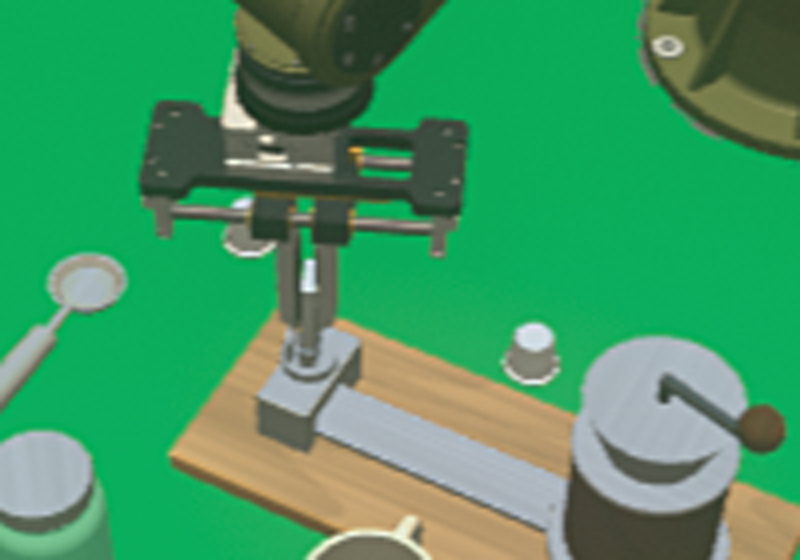

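Emit:
drive_tool(rows=[{"offset": [0,0,0],"spin": 0,"jaw": 4},{"offset": [0,0,0],"spin": 0,"jaw": 4},{"offset": [0,0,0],"spin": 0,"jaw": 4}], force=50)

```text
clock: 6.5
eef_pos: [503.4, -94.9, 196.2]
eef_rot: [-3.14, 0.001, -2.622]
wrist_force: [-0.1, 0.4, 6.4]
finger_gap: 8.7
```

```bash
cat > r.py <<'E'
from h import *
s=manip.read_state();print(s['clock'],s['eef_pos'].round(2),s['eef_rot'].round(3),s['wrist_force'].round(2),s['moment'].round(3),round(s['finger_gap'],2),s['joints'][5].round(3), s['effort'][5].round(3))
E
python3 r.py
```

```text
6.5 [503.39 -94.86 196.19] [-3.140e+00  1.000e-03 -2.622e+00] [-0.09  0.44  6.37] [-0.018 -0.159  0.118] 8.73 -2.348 0.114
```

Emit:
drive_tool(rows=[{"offset": [0,0,0.01],"spin": 4,"jaw": 4},{"offset": [0,0,0.01],"spin": 4,"jaw": 4},{"offset": [0,0,0.01],"spin": 4,"jaw": 4},{"offset": [0,0,0.02],"spin": 4,"jaw": 4},{"offset": [0,0,0.01],"spin": 4,"jaw": 4}])

```text
clock: 7.0
eef_pos: [503.3, -94.8, 196.1]
eef_rot: [-3.141, 0.001, -2.974]
wrist_force: [0.1, 0.6, 6.9]
finger_gap: 8.7
```

```bash
python3 r.py
```

```text
7.0 [503.3  -94.75 196.08] [-3.141e+00  1.000e-03 -2.974e+00] [0.07 0.59 6.86] [ 0.181 -0.089  0.129] 8.66 -1.996 -1.337
```

Emit:
drive_tool(rows=[{"offset": [0,0,0.01],"spin": 4,"jaw": 4},{"offset": [0,0,0.01],"spin": 4,"jaw": 4},{"offset": [0,0,0.01],"spin": 4,"jaw": 4},{"offset": [0,0,0.02],"spin": 4,"jaw": 4},{"offset": [0,0,0.01],"spin": 4,"jaw": 4}])

```text
clock: 7.5
eef_pos: [503.3, -94.7, 196.0]
eef_rot: [3.141, 0.001, 2.96]
wrist_force: [-0.8, 2.2, 6.8]
finger_gap: 8.8
```

```bash
python3 r.py
```

```text
7.5 [503.3  -94.66 196.04] [3.141e+00 1.000e-03 2.960e+00] [-0.85  2.16  6.81] [ 0.377 -0.013  0.153] 8.84 -1.647 -1.337
```

Emit:
drive_tool(rows=[{"offset": [0,0,0.01],"spin": 4,"jaw": 4},{"offset": [0,0,0.01],"spin": 4,"jaw": 4},{"offset": [0,0,0.01],"spin": 4,"jaw": 4},{"offset": [0,0,0.02],"spin": 4,"jaw": 4}])

```text
clock: 7.9
eef_pos: [503.3, -94.6, 195.9]
eef_rot: [3.141, 0.001, 2.681]
wrist_force: [-0.8, 2.3, 7.4]
finger_gap: 9.0
```

```bash
python3 r.py
```

```text
7.9 [503.28 -94.55 195.94] [3.141e+00 1.000e-03 2.681e+00] [-0.84  2.27  7.39] [ 0.534 -0.06   0.097] 9.01 -1.368 -1.336
```

Emit:
drive_tool(rows=[{"offset": [0,0,0.01],"spin": 4,"jaw": 4},{"offset": [0,0,0.02],"spin": 4,"jaw": 4},{"offset": [0,0,0.01],"spin": 4,"jaw": 4}])

```text
clock: 8.2
eef_pos: [503.2, -94.5, 195.9]
eef_rot: [3.141, 0.0, 2.472]
wrist_force: [0.1, 2.8, 7.7]
finger_gap: 8.8
```

```bash
python3 r.py
```

```text
8.2 [503.25 -94.48 195.89] [3.141 0.    2.472] [0.11 2.82 7.67] [0.748 0.07  0.143] 8.78 -1.158 -1.287
```

Emit:
drive_tool(rows=[{"offset": [0,0,0.01],"spin": 4,"jaw": 4},{"offset": [0,0,0.02],"spin": 4,"jaw": 4}])

```text
clock: 8.4
eef_pos: [503.2, -94.4, 195.9]
eef_rot: [3.141, 0.0, 2.332]
wrist_force: [-0.8, 3.8, 6.6]
finger_gap: 8.9
```

```bash
python3 r.py
```

```text
8.4 [503.24 -94.39 195.87] [3.141 0.    2.332] [-0.75  3.77  6.6 ] [0.907 0.073 0.193] 8.85 -1.019 -1.238
```

Emit:
drive_tool(rows=[{"offset": [0,0,0.01],"spin": 3,"jaw": 4}])

```text
clock: 8.5
eef_pos: [503.2, -94.4, 195.9]
eef_rot: [3.141, 0.0, 2.28]
wrist_force: [-1.6, 4.2, 7.3]
finger_gap: 8.7
```

```bash
python3 r.py
```

```text
8.5 [503.25 -94.38 195.88] [3.141 0.    2.28 ] [-1.65  4.15  7.34] [0.948 0.045 0.244] 8.73 -0.966 -0.574
```

Emit:
drive_tool(rows=[{"offset": [0,0,0.01],"spin": 3,"jaw": 4}])

```text
clock: 8.6
eef_pos: [503.2, -94.3, 195.9]
eef_rot: [3.141, -0.0, 2.228]
wrist_force: [-0.9, 4.1, 7.7]
finger_gap: 9.1
```

```bash
python3 r.py
```

```text
8.6 [503.24 -94.33 195.87] [ 3.141 -0.     2.228] [-0.86  4.07  7.66] [0.999 0.045 0.257] 9.14 -0.915 -0.817
```

Emit:
drive_tool(rows=[{"offset": [0,0,0.01],"spin": 3,"jaw": 4},{"offset": [0,0,0.01],"spin": 3,"jaw": 4}])

```text
clock: 8.8
eef_pos: [503.2, -94.3, 195.8]
eef_rot: [3.141, -0.0, 2.123]
wrist_force: [-0.6, 4.9, 7.7]
finger_gap: 9.1
```

```bash
python3 r.py
```

```text
8.8 [503.25 -94.27 195.85] [ 3.141 -0.     2.123] [-0.59  4.94  7.73] [1.097 0.053 0.311] 9.11 -0.81 -0.81
```

Emit:
drive_tool(rows=[{"offset": [0,0,0.01],"spin": 3,"jaw": 4}])

```text
clock: 8.9
eef_pos: [503.2, -94.2, 195.8]
eef_rot: [3.141, -0.0, 2.071]
wrist_force: [0.0, 4.3, 8.5]
finger_gap: 8.4
```

```bash
python3 r.py
```

```text
8.9 [503.25 -94.24 195.82] [ 3.141 -0.     2.071] [0.02 4.35 8.45] [1.215 0.033 0.33 ] 8.44 -0.758 -0.791
```

Emit:
drive_tool(rows=[{"offset": [0,0,0.01],"spin": 3,"jaw": 4}])

```text
clock: 9.0
eef_pos: [503.2, -94.2, 195.8]
eef_rot: [3.141, -0.0, 2.019]
wrist_force: [-0.8, 5.7, 7.6]
finger_gap: 8.9
```

```bash
python3 r.py
```

```text
9.0 [503.25 -94.19 195.84] [ 3.141 -0.     2.019] [-0.84  5.7   7.59] [1.237 0.041 0.316] 8.87 -0.705 -0.773
```

Emit:
drive_tool(rows=[{"offset": [0,0,0],"spin": 0,"jaw": 4},{"offset": [0,0,0],"spin": 0,"jaw": 12},{"offset": [0,0,0],"spin": 0,"jaw": 25},{"offset": [0,0,0],"spin": 0,"jaw": 40},{"offset": [0,0,0],"spin": 0,"jaw": 40},{"offset": [0,0,-30],"spin": 0,"jaw": 40},{"offset": [0,0,-30],"spin": 0,"jaw": 40},{"offset": [0,0,0],"spin": 0,"jaw": 40}])

```text
clock: 9.8
eef_pos: [504.0, -95.0, 258.9]
eef_rot: [3.137, 0.004, 2.02]
wrist_force: [0.2, 1.0, -0.2]
finger_gap: 39.9
```

```bash
python3 r.py
python3 - <<'E'
from h import *
for n in('scene','top'):
    c=cam(n);v,u=np.mgrid[0:420,0:560]; d=c['R'].T@np.stack([(u-c['cx'])/c['f'],(v-c['cy'])/c['f'],u*0+1]).reshape(3,-1)
    P=((-c['R'].T@c['t'])[:,None]+d*c['depth'].ravel()).T
    for lo,hi in((135,146),(92,135),(81,90)):
        Q=P[(P[:,2]>lo)&(P[:,2]<hi)&(np.hypot(P[:,0]-503,P[:,1]+94)<25)].astype(np.float32)
        if len(Q)>3: print(n,lo,len(Q),cv2.minAreaRect(Q[:,:2].copy()),Q.mean(0))
    if n=='scene': cv2.imwrite('pics/d.png',cv2.resize(c['color'][100:240,190:390],(800,560),interpolation=cv2.INTER_CUBIC))
E
```

```text
9.8 [503.98 -94.97 258.86] [3.137 0.004 2.02 ] [ 0.16  0.99 -0.18] [-0.015 -0.134  0.029] 39.92 -0.707 -0.001
scene 135 25 ((504.681884765625, -90.52310180664062), (7.132107257843018, 23.657493591308594), 38.951438903808594) [503.6557   -88.220726 138.1984  ]
scene 92 129 ((506.6499938964844, -89.74484252929688), (11.117328643798828, 24.31446075439453), 36.68971633911133) [506.18347 -89.77203 114.17262]
scene 81 15 ((504.8667297363281, -89.97138977050781), (5.305086612701416, 21.8244571685791), 31.740861892700195) [504.89587 -90.6508   85.10148]
```

View pics/d.png

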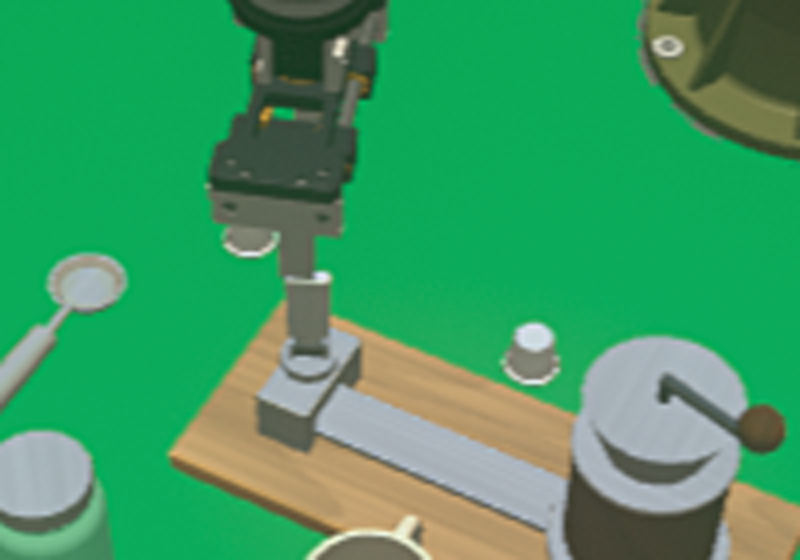

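Emit:
drive_tool(rows=[{"offset": [0,0,0],"spin": -8,"jaw": 0},{"offset": [0,0,0],"spin": -4,"jaw": 0},{"offset": [0.8,-20,0],"spin": 0,"jaw": 0},{"offset": [0,-21.5,0],"spin": 0,"jaw": 0},{"offset": [0,0,0],"spin": 0,"jaw": 0},{"offset": [0,0,20],"spin": 0,"jaw": 0},{"offset": [0,0,20],"spin": 0,"jaw": 0},{"offset": [0,0,0],"spin": 0,"jaw": 0}], force=20)

```text
clock: 10.7
eef_pos: [469.1, -118.9, 212.6]
eef_rot: [-3.139, -0.004, 2.23]
wrist_force: [-0.3, 0.9, -0.0]
finger_gap: 0.7
```

```bash
python3 r.py
python3 - <<'E'
from h import *
for n in('scene','top'):
    c=cam(n);v,u=np.mgrid[0:420,0:560]; d=c['R'].T@np.stack([(u-c['cx'])/c['f'],(v-c['cy'])/c['f'],u*0+1]).reshape(3,-1)
    P=((-c['R'].T@c['t'])[:,None]+d*c['depth'].ravel()).T
    for lo,hi in((136,146),(92,135)):
        Q=P[(P[:,2]>lo)&(P[:,2]<hi)&(np.hypot(P[:,0]-503,P[:,1]+94)<16)].astype(np.float32)
        if len(Q)>3: print(n,lo,len(Q),cv2.minAreaRect(Q[:,:2].copy()),Q.mean(0))
    cv2.imwrite(f'pics/e{n}.png',cv2.resize(c['color'][100:240,190:390] if n=='scene' else c['color'][170:310,220:420],(800,560),interpolation=cv2.INTER_CUBIC))
E
```

```text
10.7 [ 469.11 -118.9   212.58] [-3.139 -0.004  2.23 ] [-0.27  0.89 -0.03] [-0.011 -0.139 -0.007] 0.71 -0.983 0.001
scene 136 30 ((504.07037353515625, -91.02999877929688), (8.57938003540039, 23.550153732299805), 36.8526611328125) [503.68277 -91.12073 138.74693]
scene 92 129 ((506.7100830078125, -89.81839752197266), (7.361636161804199, 24.54745864868164), 31.88772201538086) [506.11603 -89.76085 113.64585]
```

View pics/escene.png

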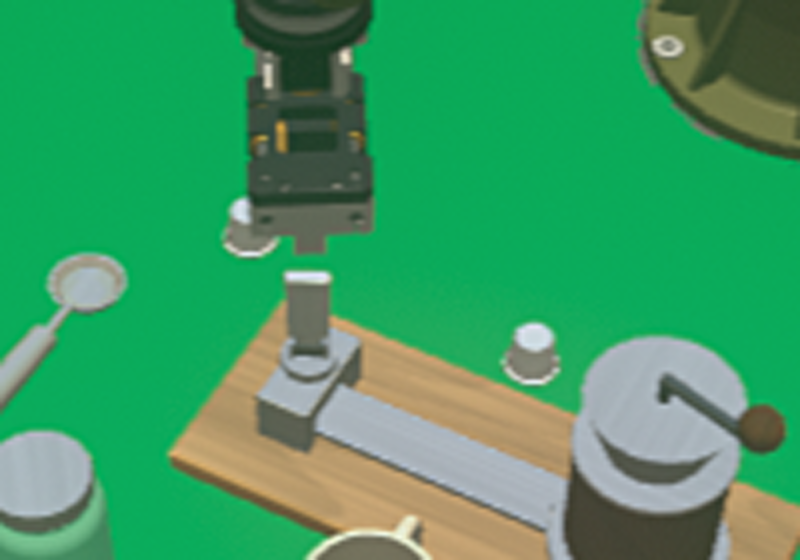

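Emit:
drive_tool(rows=[{"offset": [0,12,0],"spin": 0,"jaw": 0},{"offset": [0,10,0],"spin": 0,"jaw": 0},{"offset": [0,4,0],"spin": 0,"jaw": 0},{"offset": [0,4.5,0.1],"spin": 0,"jaw": 0},{"offset": [0,4.4,0.1],"spin": 0,"jaw": 0},{"offset": [0,5,1.1],"spin": 0,"jaw": 0},{"offset": [0,4.9,1.7],"spin": 0,"jaw": 0}])

```text
clock: 11.5
eef_pos: [505.6, -91.9, 212.5]
eef_rot: [3.141, 0.0, 2.23]
wrist_force: [-1.5, -3.4, 4.7]
finger_gap: 0.7
```

```bash
python3 r.py
```

```text
11.5 [505.55 -91.89 212.54] [3.141 0.    2.23 ] [-1.5  -3.38  4.73] [-0.448  0.212 -0.03 ] 0.68 -0.91 -0.179
```

Emit:
drive_tool(rows=[{"offset": [0,4.4,2.6],"spin": 0,"jaw": 0},{"offset": [0,4.4,2.6],"spin": 0,"jaw": 0},{"offset": [0,3.6,3.7],"spin": 0,"jaw": 0},{"offset": [0,3.5,3.7],"spin": 0,"jaw": 0},{"offset": [0,2.5,4.5],"spin": 0,"jaw": 0},{"offset": [0,2.5,4.5],"spin": 0,"jaw": 0}])

```text
clock: 12.1
eef_pos: [522.6, -78.8, 191.2]
eef_rot: [3.139, 0.001, 2.23]
wrist_force: [1.6, 0.4, 10.3]
finger_gap: 0.2
```

```bash
python3 r.py;  python3 - <<'E'
from h import *
c=cam('scene')
cv2.imwrite('pics/f.png',cv2.resize(c['color'][100:240,190:390],(800,560),interpolation=cv2.INTER_CUBIC))
E
```

```text
12.1 [522.59 -78.82 191.18] [3.139e+00 1.000e-03 2.230e+00] [ 1.61  0.41 10.25] [ 0.231 -0.42  -0.018] 0.17 -0.879 -0.076
```

View pics/f.png

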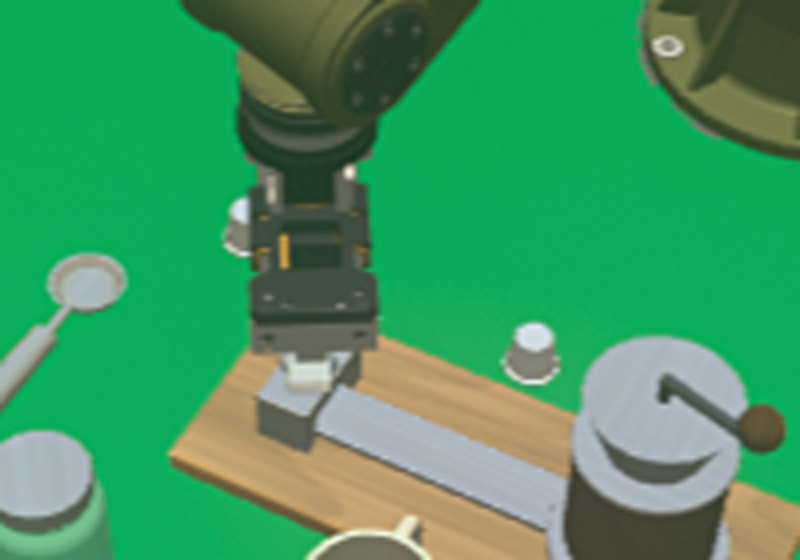

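Emit:
drive_tool(rows=[{"offset": [0,4,3],"spin": 0,"jaw": 0},{"offset": [0,4,3],"spin": 0,"jaw": 0},{"offset": [0,3,3],"spin": 0,"jaw": 0},{"offset": [0,0,2],"spin": 0,"jaw": 0},{"offset": [0,0,0],"spin": 0,"jaw": 0}])

```text
clock: 12.65
eef_pos: [530.4, -72.3, 179.4]
eef_rot: [3.141, -0.0, 2.23]
wrist_force: [-1.3, -1.5, 2.1]
finger_gap: 0.6
```

```bash
python3 r.py
```

```text
12.65 [530.44 -72.29 179.42] [ 3.141 -0.     2.23 ] [-1.31 -1.48  2.12] [-0.185  0.11   0.023] 0.6 -0.863 0.014
```

Emit:
drive_tool(rows=[{"offset": [0,0,1],"spin": 0,"jaw": 0},{"offset": [0,0,0.5],"spin": 0,"jaw": 0},{"offset": [0,0,0],"spin": 0,"jaw": 0}])

```text
clock: 12.95
eef_pos: [530.5, -72.4, 178.5]
eef_rot: [3.141, 0.0, 2.23]
wrist_force: [-0.6, 1.6, 3.9]
finger_gap: 0.3
```

```bash
python3 r.py
```

```text
12.95 [530.53 -72.39 178.46] [3.141 0.    2.23 ] [-0.59  1.59  3.88] [ 0.122  0.054 -0.017] 0.3 -0.863 -0.0
```

Emit:
drive_tool(rows=[{"offset": [0,0,0.5],"spin": 0,"jaw": 0},{"offset": [0,0,0],"spin": 0,"jaw": 0}])

```text
clock: 13.15
eef_pos: [530.5, -72.4, 178.0]
eef_rot: [3.141, 0.0, 2.23]
wrist_force: [-0.8, 0.5, 5.0]
finger_gap: 0.4
```

```bash
python3 r.py
```

```text
13.15 [530.55 -72.37 177.97] [3.141 0.    2.23 ] [-0.77  0.53  5.01] [ 0.156 -0.081 -0.016] 0.42 -0.863 -0.001
```

Emit:
drive_tool(rows=[{"offset": [0,0,0.5],"spin": 0,"jaw": 0},{"offset": [0,0,0],"spin": 0,"jaw": 0}])

```text
clock: 13.35
eef_pos: [530.6, -72.4, 177.5]
eef_rot: [3.141, 0.0, 2.23]
wrist_force: [0.6, 0.4, 5.4]
finger_gap: 0.3
```

Emit:
drive_tool(rows=[{"offset": [0,0,0.5],"spin": 0,"jaw": 0},{"offset": [0,0,0],"spin": 0,"jaw": 0}])

```text
clock: 13.55
eef_pos: [530.7, -72.4, 177.1]
eef_rot: [3.14, 0.001, 2.23]
wrist_force: [-0.7, 0.8, 6.3]
finger_gap: 0.2
```

Emit:
drive_tool(rows=[{"offset": [0,0,0.5],"spin": 0,"jaw": 0},{"offset": [0,0,0],"spin": 0,"jaw": 0}])

```text
clock: 13.75
eef_pos: [530.8, -72.3, 176.9]
eef_rot: [3.14, 0.001, 2.23]
wrist_force: [-0.5, 1.8, 7.9]
finger_gap: 0.6
```

Emit:
drive_tool(rows=[{"offset": [0,0,0.5],"spin": 0,"jaw": 0},{"offset": [0,0,0.5],"spin": 0,"jaw": 0},{"offset": [0,0,0],"spin": 0,"jaw": 0}])

```text
clock: 14.05
eef_pos: [531.1, -72.3, 176.4]
eef_rot: [3.139, 0.002, 2.23]
wrist_force: [-1.0, 2.5, 13.0]
finger_gap: 0.5
```

```bash
python3 r.py
```

```text
14.05 [531.07 -72.32 176.44] [3.139e+00 2.000e-03 2.230e+00] [-1.01  2.47 12.96] [ 0.457 -0.091  0.004] 0.52 -0.863 -0.024
```

Emit:
drive_tool(rows=[{"offset": [0,0,-3],"spin": 0,"jaw": 0},{"offset": [0,0,-30],"spin": 0,"jaw": 0},{"offset": [0,0,-45],"spin": 0,"jaw": 0},{"offset": [0,-50,-45],"spin": 0,"jaw": 0},{"offset": [0,-50,0],"spin": 0,"jaw": 0},{"offset": [0,-50,0],"spin": 0,"jaw": 0},{"offset": [0,-50,0],"spin": 0,"jaw": 0},{"offset": [0,0,0],"spin": 0,"jaw": 0},{"offset": [0,0,0],"spin": 0,"jaw": 0}])

```text
clock: 14.95
eef_pos: [382.1, -187.6, 286.8]
eef_rot: [3.141, 0.0, 2.228]
wrist_force: [0.8, -0.7, -0.0]
finger_gap: 0.6
```

```bash
python3 r.py
python3 - <<'E'
from h import *
for n in('scene','top'):
    c=cam(n);v,u=np.mgrid[0:420,0:560]; d=c['R'].T@np.stack([(u-c['cx'])/c['f'],(v-c['cy'])/c['f'],u*0+1]).reshape(3,-1)
    P=((-c['R'].T@c['t'])[:,None]+d*c['depth'].ravel()).T
    Q=P[(P[:,2]>76)&(P[:,2]<100)&(np.hypot(P[:,0]-503,P[:,1]+94)<72)].astype(np.float32)
    if len(Q)>3:
        print(n,len(Q),cv2.minAreaRect(Q[:,:2].copy()),Q.mean(0),Q.min(0),Q.max(0))
        s=(Q[:,0]-503)*.788+(Q[:,1]+94.5)*.616
        for a in range(-20,70,10):
            m=(s>a)&(s<a+10)
            if m.sum()>2: print(a,m.sum(),np.median(Q[m,2]).round(1),Q[m,:2].mean(0).round(1))
    for t in('mug','sugar_jar','capsule_a','spoon','glass'):
        print(t,[(np.round(r['uv'],1),dep(c,*r['uv']).round()) for r in finder.find_in(n,t)[:2]])
    if n=='scene':cv2.imwrite('pics/g.png',cv2.resize(c['color'][100:310,170:370],(571,600),interpolation=cv2.INTER_CUBIC))
E
```

```text
14.95 [ 382.06 -187.56  286.83] [3.141 0.    2.228] [ 0.82 -0.67 -0.04] [ 0.065 -0.177 -0.023] 0.56 -1.2 -0.269
scene 261 ((523.6292114257812, -76.8324966430664), (82.18049621582031, 25.36591148376465), 38.22907638549805) [524.2804  -75.96143  80.28471] [ 487.76547  -109.23876    76.008446] [561.5517   -43.873158  88.66612 ]
-20 10 83.8 [491.7 -99. ]
-10 28 81.2 [496.7 -97.2]
0 35 80.4 [505.3 -89.7]
10 30 79.3 [514.7 -84.6]
20 30 79.5 [521.8 -78.1]
30 31 79.6 [530.1 -72.5]
40 37 79.9 [537.2 -65. ]
50 35 79.6 [546.2 -60. ]
60 25 79.6 [552.1 -53.6]
mug [(array([283.7, 259. ]), array([615.,  35.,   5.]))]
sugar_jar [(array([201.5, 233.4]), array([ 708., -128.,   83.]))]
capsule_a [(array([323.6, 190.1]), array([390.,   4.,  17.]))]
spoon [(array([204. , 178.9]), array([ 535., -274.,   13.])), (array([265.7, 191.4]), array([519., -85.,  76.]))]
glass [(array([336.9, 297.3]), array([631., 191.,   7.]))]
top 523 ((524.1727905273438, -81.26144409179688), (77.4135513305664, 26.39992904663086), 36.86151885986328) [525.8017  -79.51629  81.84892] [ 488.41455 -111.39507   76.27758] [560.9364  -49.92346  90.65261]
-20 26 88.1 [ 494.5 -103. ]
-10 47 82.7 [501.4 -98.3]
0 57 82.3 [507.4 -93. ]
10 71 81.6 [516.1 -86.7]
20 75 81.0 [524.1 -81. ]
30 76 81.3 [532.1 -74.8]
40 73 81.4 [540.2 -68.9]
50 74 81.4 [547.7 -62.4]
60 24 80.8 [553.9 -59.6]
mug [(array([241.9, 172.6]), array([652.,  44.,   6.])), (array([162.9, 164.3]), array([672., 207.,   8.]))]
sugar_jar [(array([340.3, 147.3]), array([ 678., -147.,   99.]))]
capsule_a [(array([268.5, 306.6]), array([466.,  -8., 857.])), (array([382.8, 294.3]), array([466.,  -8., 857.]))]
spoon [(array([400.4, 232. ]), array([ 522., -279.,   13.])), (array([266.5, 250.3]), array([490.,  -5.,  25.]))]
glass [(array([160.7, 164.1]), array([671., 211.,  12.]))]
```

View pics/g.png

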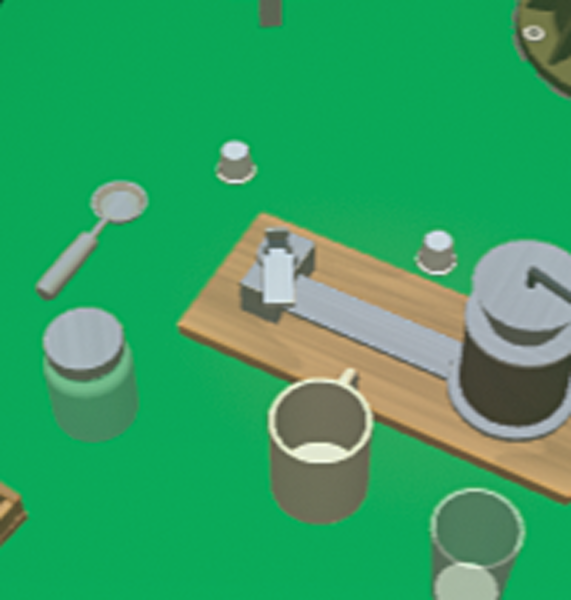

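```bash
python3 -c "
from cell import manip; print(manip.sign_off())"
```

```text
the job is handed in; nothing more can be done
None
```

The bolt is snug on the tongue, the lever is folded flat and let go, and the job is handed in. The robot's clock stood at about 15 s of the 72 s.

- **Tightening:** I pinched the upright lever and turned the bolt clockwise about 1.64 rad. The free-running drag read about 0.126 N m. The nose first met the tongue at about 1.13 rad. I stopped about 0.5 rad past that, at 0.32–0.33 N m.
- **After letting go:** The bolt unwound by about 0.2 rad, as the task said it might. From the cameras, the lever's direction puts it at roughly 0.3 rad past first contact. That is a little above the 0.15–0.25 rad the task gave for unwinding, but inside the snug band of 0.2–0.8 rad.
- **Folding:** I pushed the lever over from behind and pressed it down to its stop with about 13 N. In the top view its upper face is level at about 81 mm along its length, as expected for closed. The scene camera read about 79.5 mm, which is within the calibration error.
- **Other things on the counter:** All the bystanders stand where they did in the last picture. The mug, jar, spoon and glass measured within a few mm of before. The one spoon reading that was about 15 mm off came from the scene camera; the top camera had it within 3 mm. The top camera gave no depth for the capsules on the last look. Capsule B I could only check in the picture and by its pixel position, which was a few pixels off its first one.

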